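# Set the weekly pill reminder to day five and lock it

### The arm

A 6-joint arm with a two-finger parallel gripper is mounted at the origin on the work surface. World frame = base frame: x ahead of the robot, y to its left, z up, the work surface at z = 0. Lengths are in m, angles in rad, forces in N, time in s.
With the tool pointing down it reaches from about 0.3 to 0.875 m from the base axis. Payload 4.2 kg.
Tool frame: the origin (TCP) lies midway between the tips of the shut fingers; the grasp point (between the pads) lies arm.tcp_to_grasp behind it (arm.tcp_to_grasp is the distance from the TCP to the grasp point, in m); z points along the fingers, y is the line along which they close (so a half turn about z gives the same grasp; the last joint's range is limited). The gripper opens to 85 mm and grips with 20 to 120 N. Pads are 22 mm wide; open, the fingers measure 114 mm over their backs; the gripper's body (76 mm by 85 mm) begins 54 mm behind the grasp point. The pads swing forward as they close: fully open they stand 13 mm farther back than shut.
Start: joints at [1.275, 0.32, 1.565, -0, 1.257, -0.02], TCP at [0.157, 0.553, 0.231] pointing down, gripper open.
Joint ranges: [-3.11, 3.11], [-0.84, 2.01], [0.21, 2.61], [-1.34, 4.49], [0.05, 2.63], [-2.56, 2.56]. Speed limits (rad/s): [2.57, 2.57, 3.14, 3.14, 3.14, 3.14].

### API

Orientations are given as a unit quaternion [x, y, z, w].
In Python, from cell import observe, imaging, arm gives the robot as it stands.
- The arm moves only by the tool play_rows, never from a script. Its arguments are lists of equal length, an entry for each row: "dp": the shift along the tool's x, y, z in units of 0.04 m (1.0 is 0.04 m), a list of three; "dr": the turn, a rotation vector about the tool's x, y, z in units of 8 degrees (1.0 is 8 degrees), a list of three. A call has 1 to 12 rows; each row shifts and turns the commanded pose from where the row before left it, along the tool's axes as they then stand; what a row does not reach is not made up. A row lasts 1/10 s, in which the tool goes at most 50 mm and 8.59 degrees, less where a joint would pass 70% of its speed; a pose out of reach is approached as far as the arm can. A call with a number of a shift or a turn outside -1 to 1 is refused whole. A call with a gripper value outside its range is refused whole. "gripper" is the gripper's target within -1 to 1 (shut at 1, half-way at 0, fully open at -1), set as the call begins (left out, the last holds). The fingers move at their own pace and stop on an object; the grip force is fixed at half the most. Time passes only in rows, so rows that do not move let the fingers close. It gives the time, the measured TCP pose, the force, the opening and the grip force at its end, in the units of the state.
- observe(): the state, without advancing time (a new reading comes with each control period).
- imaging.snapshot(name): name is "scene" or "top"; returns (picture, depth): 384x512x3 uint8, red, green, blue; 384x512 float32, m along the optical axis (not along the pixel's ray), 0 where there is no reading.
- imaging.camera_info(name): a dict with "fx", "fy", "cx", "cy" (pixels), "position" and "rotation" of the camera in the world. Camera axes: x right, y down, z forward; pixel columns grow to the right and rows downward; lengths in m; the calibration is good to about 2 mm. A picture is of the moment at which its call begins. camera_info takes no time and is no camera call.
- arm.sign_off(): hands the job in; it is judged then, once.
The state is a dict: "clock": time; "q": joint angles; "joint_velocities": joint speeds; "joint_torque": joint torques, N m; "position": TCP position; "eef_rot": TCP orientation; "ft_force": force on the tool from outside, world axes, zero at the start; "moment": the same for the moment, N m; "opening": finger opening in m; "finger_force": force on a finger pad.
Only numpy, scipy, OpenCV 4.12 (cv2) and the standard library are available. Lean on these libraries where they do the work, as an engineer would, in place of code of your own. Each camera call takes 0.05 s, during which the arm holds its last target. There are 200 camera calls.

### The job

Set the pill reminder on the pharmacy counter to day five: press its round step button, letting it spring right up after every press, until the wheel field with five dots stands at the black pointer. Then push the lock slide fully home towards the button so that the wheel cannot be stepped on by mistake. Turn the wheel only by the button, do not touch the wheel itself, and leave the pill bottle, carton and jar close around it where they stand.

Things in the scene. Friction and masses are not known exactly. Their poses are not given: they have to be found in the camera images.
- reminder: The pill reminder, a fixed low white box 190 (x) by 300 (y) by 44 mm high; origin at the centre of its underside. In its frame the wheel's axis is at x 0, y +60; the step button at x -35, y -105; the lock slide at x +45, y -105 mm when unlocked. Turned by up to about 30 degrees either way; its -x side roughly faces the robot.
- wheel (a joint): Angle of the flat white wheel, 160 mm across, 10 mm above the deck: seven fields with 1 to 7 black dots as on dice. 0 = five at the pointer; field n: (n - 5) x 0.898 rad, plus or minus whole turns (6.283). Each full press adds 0.898 (anticlockwise from above): next number, after 7 comes 1. A detent centres it on a field; it does not stop at five. Starts 2 to 5 presses short.
- five (a point): Point on the rim of the wheel's top in the middle of the five-dot field, 80 mm from the wheel's axis, 54 mm above the counter.
- pointer (a point): Point just off the tip of the black triangular pointer on the deck, over the wheel's rim on the side nearest the button (reminder -y); 80 mm from the wheel's axis, 54 mm above the counter. Fixed to the reminder.
- button_top (a point): Centre of the top of the step button, a round grey plunger 32 mm across whose top stands 17 mm above the deck (61 mm above the counter) when up. It moves with the button.
- step_button (a joint): How far the button is pressed: 0 = up, 0.012 m = fully down (its top then still 5 mm above the deck). It springs up by itself. It pushes back with 2 to 3 N, up to about 4.5 N (more if pressed fast) on the way as the wheel turns, so press to the bottom. The wheel steps late in the stroke; the next step is taken up only after the button has come right up.
- lock_top (a point): Centre of the top of the lock slide, a grey upright block with three thin black lines on top, 14 mm (reminder x) by 30 mm (reminder y), its top 23 mm above the deck (67 mm above the counter). It slides along the reminder's -x, towards the button. Behind it (+x side) at least 38 mm of bare deck is free.
- lock_slide (a joint): How far the lock slide is pushed: 0 = unlocked, 0.025 m = fully home against its stop. It starts within 5 mm of the unlocked end, takes about 2 N to move and stays where it is left. Once home, its tongue is under the button, which can then be pressed no more than about 2 mm.
- pill_bottle: Loose amber pill bottle with white cap, 38 mm across, 68 mm high; origin at the centre of its underside. Stands about 40 mm from the reminder's -y side, next to the button.
- salve_box: Loose white and green carton, 45 by 85 by 35 mm high; origin at the centre of its underside. Lies behind the reminder (+x side).
- ointment_jar: Loose white jar 56 mm across, 52 mm high; origin at the centre of its underside. Stands by the reminder's +y side.

How it is judged:
By the outcome, as a careful person would: the job done as asked, in the order asked, and still so for the second after the job is handed in, with the robot touching nothing.
It also fails if it takes over 58 s, if anything falls off the work surface, if the arm or the gripper's body presses on something with over 40 N, if the wrist force passes 120 N, or if a joint passes its speed limit or range.

## Working session

There is one attempt and no reset: what is moved stays moved. The work goes in short steps, Python scripts to look and compute and a tool call to move; the robot and the scene stay as the last step left them, time stands still between calls to the robot, and variables do not carry over. Pictures are saved under pics/ and viewed, at most 10 in all, crops included, and the job is handed in when it is done.

Besides the shell and the picture viewer there is one more tool, called as name(argument=value, ...) on one line, values as JSON. play_rows: Moves the arm, as the interface text tells. Shifts and turns lie within -1 to 1; 1 stands for 0.04 m of shift or 8 degrees of turn. Its arguments: {"type":"object","properties":{"dp":{"type":"array","items":{"type":"array","items":{"type":"number"}}},"dr":{"type":"array","items":{"type":"array","items":{"type":"number"}}},"gripper":{"type":"number"}},"required":["dp","dr"]}

```bash
mkdir -p pics; python3 - <<'E'
from cell import observe, imaging, arm
import cv2,numpy as np
for n in("top","scene"):
    p,d=imaging.snapshot(n); cv2.imwrite(f"pics/{n}0.png",p[:,:,::-1]); np.savez(f"{n}0.npz",p=p,d=d)
    print(n,imaging.camera_info(n))
s=observe();print(s["clock"],s["position"],s["eef_rot"],s["opening"],arm.tcp_to_grasp,s["ft_force"])
E
```

```text
top {'fx': 368.65360688797614, 'fy': 368.65360688797614, 'cx': 252.82066070035376, 'cy': 192.3143163560654, 'position': array([0.4511073 , 0.06581384, 0.8935466 ]), 'rotation': array([ 0.70798609, -0.70107697,  0.06352919, -0.05666408])}
scene {'fx': 408.700568463958, 'fy': 408.700568463958, 'cx': 254.30120478665947, 'cy': 183.23694933982446, 'position': array([1.02788102, 0.24898994, 0.87948206]), 'rotation': array([ 0.51561666,  0.81293316, -0.22817857, -0.14564918])}
0.1 [0.15644389 0.55288451 0.23055648] [ 1.37435036e-01  9.90510466e-01 -7.84127212e-04 -1.10346552e-04] 0.08563761429588261 0.0187 [-0.65694501  0.43436217  0.11285676]
```

View pics/top0.png

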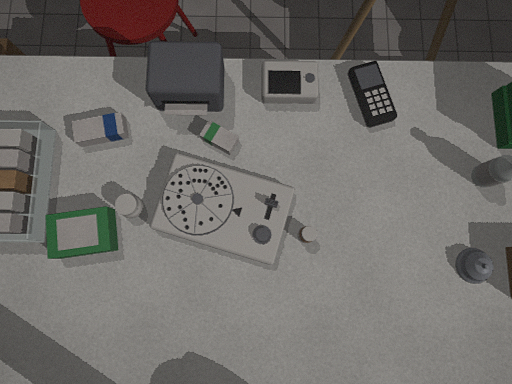

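View pics/scene0.png

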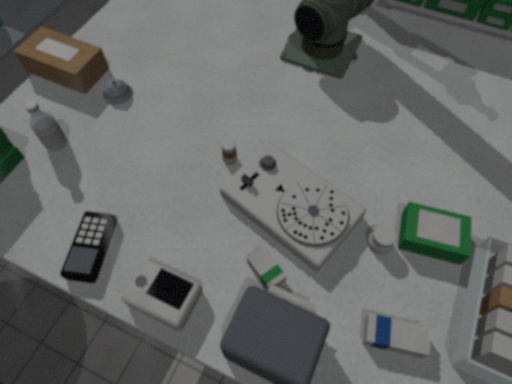

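The top view shows the wheel at about (198,199), pointer (237,211), button (262,234), lock (271,206) and bottle (308,234). I'll enlarge the device and measure it.

```bash
cat > h.py <<'E'
from cell import observe, imaging, arm
import cv2,numpy as np
from scipy.spatial.transform import Rotation as R
def ray(n,u,v,z):
    c=imaging.camera_info(n); r=R.from_quat(c["rotation"]).apply([(u-c["cx"])/c["fx"],(v-c["cy"])/c["fy"],1])
    return c["position"]+r*(z-c["position"][2])/r[2]
def proj(n,P):
    c=imaging.camera_info(n); q=R.from_quat(c["rotation"]).inv().apply(np.asarray(P)-c["position"])
    return c["fx"]*q[0]/q[2]+c["cx"],c["fy"]*q[1]/q[2]+c["cy"]
E
python3 - <<'E'
from h import *
p=np.load("top0.npz")["p"]
c=p[145:270,145:325]; cv2.imwrite("pics/c0.png",cv2.resize(c,None,fx=4.4,fy=4.4,interpolation=cv2.INTER_CUBIC)[:,:,::-1])
for n,w in(("top",(198,199)),("scene",(313,211))):
    p=np.load(n+"0.npz")["p"]
    print(n,"hub roughly",ray(n,*w,.054))
    g=cv2.cvtColor(p,cv2.COLOR_RGB2GRAY); m=(g<115).astype(np.uint8)
    k,l,st,ce=cv2.connectedComponentsWithStats(m)
    for i in range(1,k):
        x,y=ce[i]
        ok=(150<x<325 and 150<y<265) if n=="top" else (215<x<365 and 140<y<260)
        if ok and st[i,4]>12: print(n,ce[i].round(1),st[i],np.round(ray(n,x,y,.061),4),"z.067",np.round(ray(n,x,y,.067),4))
E
```

```text
top hub roughly [0.57847136 0.18422969 0.054     ]
top [171.1 187.6] [ 101  145  192   91 3216] [0.6033 0.2457 0.061 ] z.067 [0.6022 0.2444 0.067 ]
top [194.2 169.6] [192 168   5   4  16] [0.646  0.1942 0.061 ] z.067 [0.6446 0.1933 0.067 ]
top [202.4 170.2] [198 168  10   5  31] [0.6449 0.1755 0.061 ] z.067 [0.6435 0.1747 0.067 ]
top [179.8 175.2] [178 173   5   5  17] [0.6324 0.2271 0.061 ] z.067 [0.6311 0.2259 0.067 ]
top [220.4 183. ] [215 176  12  13  64] [0.6151 0.1331 0.061 ] z.067 [0.6139 0.1326 0.067 ]
top [190.5 181.3] [186 178  10   7  36] [0.6183 0.2019 0.061 ] z.067 [0.6171 0.2009 0.067 ]
top [198.6 180.6] [197 179   4   4  15] [0.6202 0.1833 0.061 ] z.067 [0.619  0.1825 0.067 ]
top [172.2 183.1] [170 181   5   5  18] [0.6138 0.2436 0.061 ] z.067 [0.6126 0.2423 0.067 ]
top [179.8 182.6] [178 181   5   4  16] [0.615  0.2264 0.061 ] z.067 [0.6138 0.2252 0.067 ]
top [267.6 202.9] [255 192  24  28 294] [0.57   0.0245 0.061 ] z.067 [0.5692 0.0248 0.067 ]
top [167.1 197.8] [165 196   5   5  18] [0.5794 0.2537 0.061 ] z.067 [0.5784 0.2523 0.067 ]
top [219.9 205.6] [218 204   5  
[... 2133 characters left out ...]
.2221 0.061 ] z.067 [0.5618 0.2223 0.067 ]
scene [296.5 218.5] [280 205  39  26 271] [0.6182 0.1616 0.061 ] z.067 [0.6212 0.1622 0.067 ]
scene [343.1 212.6] [341 211   5   5  20] [0.5598 0.2507 0.061 ] z.067 [0.5632 0.2507 0.067 ]
scene [328.2 221.7] [324 217   9  10  56] [0.5957 0.2283 0.061 ] z.067 [0.5988 0.2284 0.067 ]
scene [341.1 222.2] [339 220   5   5  21] [0.5845 0.2546 0.061 ] z.067 [0.5878 0.2545 0.067 ]
scene [324.  230.5] [322 228   5   6  20] [0.6198 0.2271 0.061 ] z.067 [0.6228 0.2273 0.067 ]
scene [331.9 233.3] [330 231   5   5  21] [0.6188 0.245  0.061 ] z.067 [0.6218 0.245  0.067 ]
scene [321.6 237.5] [319 235   6   6  24] [0.6375 0.2282 0.061 ] z.067 [0.6404 0.2283 0.067 ]
```

View pics/c0.png

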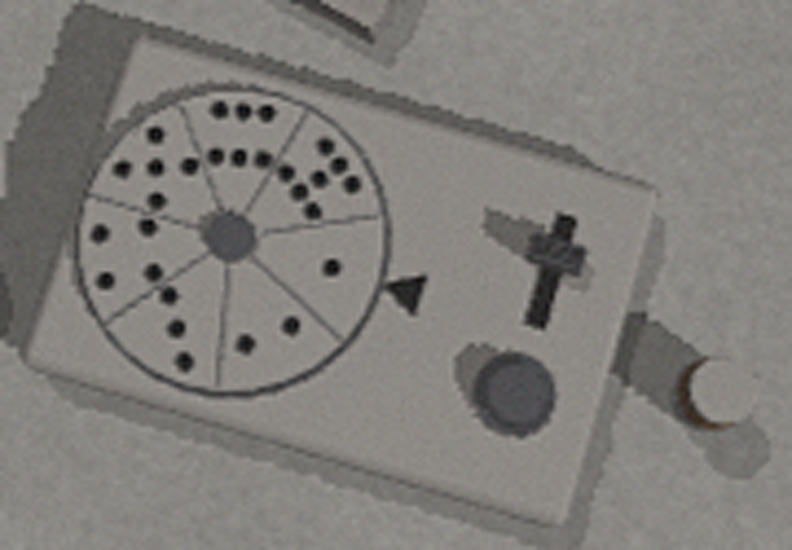

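Field 1 (one dot) is at the pointer, so four presses are needed. Next I'll fit the pose of the reminder from both views.

```bash
python3 - <<'E'
from h import *
from scipy.optimize import least_squares
f=lambda a,b:(a/4.4+145-.39,b/4.4+145-.39)
obs=[("top",f(515,392),(-35,-105,61)),("top",f(230,237),(0,60,56)),("top",f(387,291),(0,-22,45)),
("scene",(268.5,162.0),(-35,-105,61)),("scene",(313.5,210.3),(0,60,56))]
# deck corners from crop
obs+=[("top",f(655,187),(95,-150,44)),("top",f(562,523),(-95,-150,44)),("top",f(140,40),(95,150,44)),("top",f(27,355),(-95,150,44))]
def P(x,b): return np.r_[R.from_euler('z',x[2]).apply(np.array(b)/1e3)[:2]+x[:2],b[2]/1e3]
g=lambda x:np.concatenate([np.subtract(proj(n,P(x,b)),uv) for n,uv,b in obs])
s=least_squares(g,[.55,.13,-.3],loss="soft_l1"); x=s.x
print(x,np.degrees(x[2])); print(g(x).reshape(-1,2).round(1))
print("button",P(x,(-35,-105,61)),ray("top",*obs[0][1],.061),ray("scene",268.5,162,.061))
print("lock unl",P(x,(45,-105,67)))
i=lambda w:R.from_euler('z',-x[2]).apply(np.r_[w[:2]-x[:2],0])*1e3
print("lock seen (rem frame)",i(ray("top",*f(557,251),.067)))
r=R.from_quat(observe()["eef_rot"]); print("tool axes",r.as_matrix().round(3))
ex=R.from_euler('z',x[2]).apply([1,0,0]);print("rem x",ex,"in tool",r.inv().apply(ex))
b=P(x,(-35,-105,75));print("delta tool to above button mm",r.inv().apply(b-observe()["position"])*1e3)
np.save("pose.npy",x)
E
```

```text
[ 0.5631631   0.12868544 -0.28942248] -16.582686755046947
[[-0.2  0.2]
 [ 0.2 -0.4]
 [-1.2 -1.6]
 [-0.7 -2.6]
 [-0.8 -0.3]
 [ 2.2 -0.3]
 [ 0.2  2.2]
 [-1.9 -3.6]
 [-3.4  1.2]]
button [0.49965192 0.03804147 0.061     ] [0.50000569 0.03763464 0.061     ] [0.50585877 0.04268464 0.061     ]
lock unl [0.57632463 0.01520956 0.067     ]
lock seen (rem frame) [  40.6225454  -104.90573122    0.        ]
tool axes [[-0.962  0.272 -0.   ]
 [ 0.272  0.962 -0.002]
 [ 0.    -0.002 -1.   ]]
rem x [ 0.95840886 -0.28539878  0.        ] in tool [-9.99906436e-01 -1.36791345e-02  1.85982751e-05]
delta tool to above button mm [-470.41532444 -401.70460321  156.19141665]
```

play_rows(dp=[[-0.4, -0.34, 0], [-0.8, -0.68, 0], [-0.8, -0.68, 0], [-0.8, -0.68, 0], [-0.8, -0.68, 0], [-0.8, -0.68, 0], [-0.8, -0.68, 0], [-0.8, -0.68, 0], [-0.8, -0.68, 0], [-0.8, -0.68, 0], [-0.8, -0.68, 0], [-0.4, -0.34, 0]], dr=[[0, 0, 0], [0, 0, 0], [0, 0, 0], [0, 0, 0], [0, 0, 0], [0, 0, 0], [0, 0, 0], [0, 0, 0], [0, 0, 0], [0, 0, 0], [0, 0, 0], [0, 0, 0]], gripper=1)

```text
clock: 1.3
position: [0.4149, 0.167, 0.2311]
eef_rot: [0.139, 0.99, -0.0, 0.0]
ft_force: [-0.3, 0.7, -0.2]
opening: 0.0001
finger_force: 0.0
```

```bash
cat > d.py <<'E'
from h import *
import sys
x=np.load("pose.npy"); s=observe(); r=R.from_quat(s["eef_rot"])
t=np.array([float(a) for a in sys.argv[1:4]])/1e3
w=np.r_[R.from_euler('z',x[2]).apply(t)[:2]+x[:2],t[2]]
i=R.from_euler('z',-x[2]).apply(np.r_[s["position"][:2]-x[:2],0])
print("now rem mm",(i*1e3).round(1)[:2],s["position"][2]*1e3,"delta units",(r.inv().apply(w-s["position"])/.04).round(3),"t",s["clock"],"F",s["ft_force"],"open",s["opening"])
print("rem x in tool",r.inv().apply(R.from_euler('z',x[2]).apply([1,0,0])).round(4))
E
python3 d.py -35 -105 75
```

```text
now rem mm [-153.1   -5.6] 231.07940910220998 delta units [-2.923 -2.514  3.905] t 1.3 F [-0.33000543  0.65524364 -0.22337108] open 0.00013818253802332545
rem x in tool [-9.999e-01 -1.110e-02  3.000e-04]
```

play_rows(dp=[[-0.58, -0.5, 0], [-0.58, -0.5, 0], [-0.58, -0.5, 0], [-0.58, -0.5, 0], [-0.6, -0.5, 0], [0, 0, 0.8], [0, 0, 0.8], [0, 0, 0.8], [0, 0, 0.7], [0, 0, 0.4], [0, 0, 0], [0, 0, 0]], dr=[[0, 0, 0], [0, 0, 0], [0, 0, 0], [0, 0, 0], [0, 0, 0], [0, 0, 0], [0, 0, 0], [0, 0, 0], [0, 0, 0], [0, 0, 0], [0, 0, 0], [0, 0, 0]])

```text
clock: 2.5
position: [0.4991, 0.0415, 0.0914]
eef_rot: [0.137, 0.991, 0.0, -0.0]
ft_force: [0.5, -0.2, 0.1]
opening: 0.0002
finger_force: 0.0
```

```bash
python3 d.py -35 -105 66; python3 - <<'E'
from h import *
for n,b in(("top",(215,165,345,265)),("scene",(195,110,345,225))):
    p,_=imaging.snapshot(n); c=p[b[1]:b[3],b[0]:b[2]]
    cv2.imwrite(f"pics/{n}1.png",cv2.resize(c,None,fx=4,fy=4,interpolation=cv2.INTER_CUBIC)[:,:,::-1])
E
```

```text
now rem mm [ -36.5 -101.8] 91.41928959242311 delta units [-0.037 -0.08   0.635] t 2.5 F [ 0.54438904 -0.2253975   0.10096782] open 0.0001953492813658071
rem x in tool [-9.999e-01 -1.370e-02 -2.000e-04]
```

View pics/scene1.png

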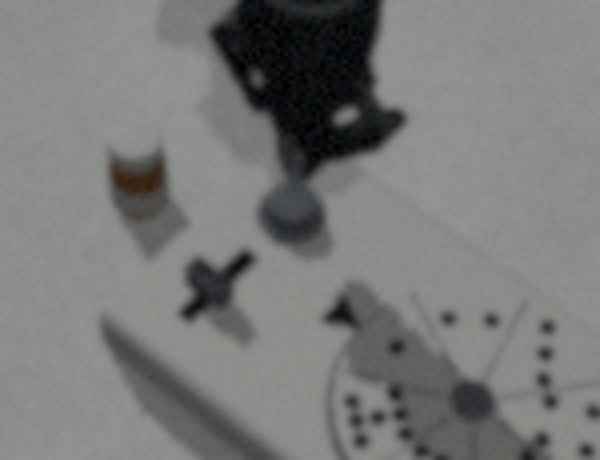

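The picture shows the shut fingertip right above the button (button top at crop (292,205)), clear of the bottle and wheel. I'll correct the offset and make the first press.

play_rows(dp=[[-0.04, -0.08, 0.3], [0, 0, 0.3], [0, 0, 0.1], [0, 0, 0.1], [0, 0, 0.1], [0, 0, 0.1], [0, 0, 0.04], [0, 0, 0], [0, 0, 0]], dr=[[0, 0, 0], [0, 0, 0], [0, 0, 0], [0, 0, 0], [0, 0, 0], [0, 0, 0], [0, 0, 0], [0, 0, 0], [0, 0, 0]])

```text
clock: 3.5
position: [0.4997, 0.0381, 0.0498]
eef_rot: [0.137, 0.991, 0.0, 0.0]
ft_force: [-3.0, 0.0, 2.8]
opening: 0.0
finger_force: 1.3
```

```bash
python3 d.py -35 -105 48
```

```text
now rem mm [ -35. -105.] 49.75770411701805 delta units [ 0.    -0.001  0.044] t 3.5 F [-2.9775557   0.03613233  2.75951793] open 2.289696791039054e-05
rem x in tool [-9.999e-01 -1.360e-02  1.000e-04]
```

play_rows(dp=[[0, 0, 0.03], [0, 0, 0.03], [0, 0, 0]], dr=[[0, 0, 0], [0, 0, 0], [0, 0, 0]])

```text
clock: 3.8
position: [0.5, 0.0381, 0.0489]
eef_rot: [0.137, 0.991, 0.0, 0.001]
ft_force: [-5.2, -0.1, 14.7]
opening: 0.0
finger_force: 7.5
```

Bottomed out at 48.9 mm. I'll lift clear and look at the wheel.

play_rows(dp=[[0, 0, -0.2], [0, 0, -0.3], [0, 0, -0.3], [0, 0, 0], [0, 0, 0], [0, 0, 0]], dr=[[0, 0, 0], [0, 0, 0], [0, 0, 0], [0, 0, 0], [0, 0, 0], [0, 0, 0]])

```text
clock: 4.4
position: [0.4994, 0.038, 0.079]
eef_rot: [0.137, 0.991, -0.0, -0.0]
ft_force: [0.6, 0.3, -0.3]
opening: -0.0002
finger_force: 0.0
```

```bash
python3 d.py -35 -105 48; cat > l.py <<'E'
from h import *
import sys
p,_=imaging.snapshot("scene"); c=p[135:270,215:375]
cv2.imwrite(f"pics/{sys.argv[1]}.png",cv2.resize(c,None,fx=4,fy=4,interpolation=cv2.INTER_CUBIC)[:,:,::-1])
E
python3 l.py s2
```

```text
now rem mm [ -35.3 -105.1] 78.96035368695307 delta units [-0.007  0.003  0.774] t 4.4 F [ 0.62478268  0.33682159 -0.30106664] open -0.00024164222728260748
rem x in tool [-9.999e-01 -1.370e-02 -6.000e-04]
```

View pics/s2.png

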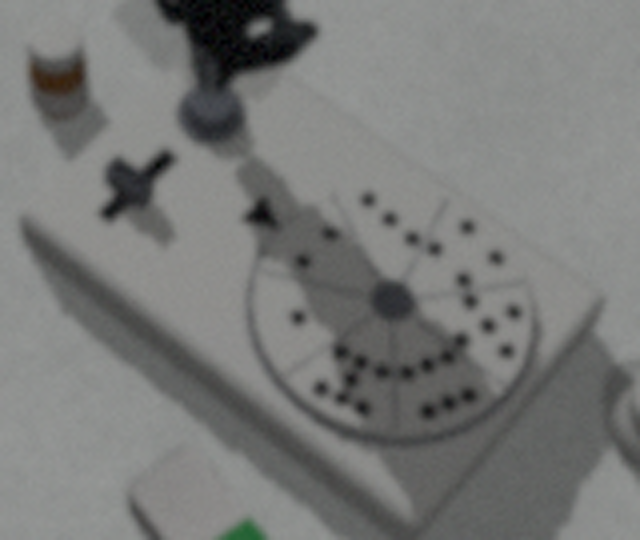

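After one press, two dots stand at the pointer, at crop (330,235) and (303,260). Now the second press.

play_rows(dp=[[0, 0, 0.4], [0, 0, 0.1], [0, 0, 0.1], [0, 0, 0.1], [0, 0, 0.1], [0, 0, 0], [0, 0, 0], [0, 0, -0.2], [0, 0, -0.3], [0, 0, -0.3], [0, 0, 0], [0, 0, 0]], dr=[[0, 0, 0], [0, 0, 0], [0, 0, 0], [0, 0, 0], [0, 0, 0], [0, 0, 0], [0, 0, 0], [0, 0, 0], [0, 0, 0], [0, 0, 0], [0, 0, 0], [0, 0, 0]])

```text
clock: 5.65
position: [0.4999, 0.038, 0.0796]
eef_rot: [0.137, 0.991, 0.0, 0.001]
ft_force: [-0.6, 0.0, -0.3]
opening: -0.0001
finger_force: 0.0
```

```bash
python3 d.py -35 -105 48;python3 l.py s3
```

```text
now rem mm [ -34.7 -104.9] 79.5945410783716 delta units [ 0.008 -0.002  0.79 ] t 5.65 F [-0.58188147  0.02192165 -0.28030853] open -9.236164032752522e-05
rem x in tool [-0.9999 -0.0136  0.001 ]
```

View pics/s3.png

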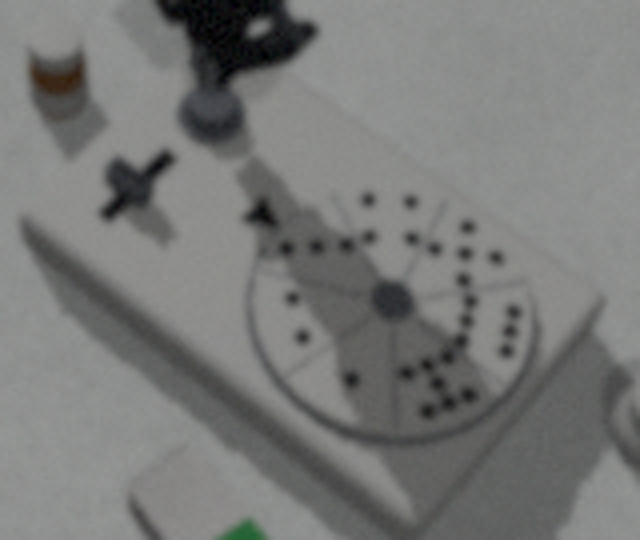

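Three dots now stand at the pointer, at crop (285–347,247), so the cycle works. Third and fourth presses follow.

play_rows(dp=[[0, 0, 0.4], [0, 0, 0.1], [0, 0, 0.1], [0, 0, 0.1], [0, 0, 0.1], [0, 0, 0], [0, 0, 0], [0, 0, -0.2], [0, 0, -0.3], [0, 0, -0.3], [0, 0, 0], [0, 0, 0]], dr=[[0, 0, 0], [0, 0, 0], [0, 0, 0], [0, 0, 0], [0, 0, 0], [0, 0, 0], [0, 0, 0], [0, 0, 0], [0, 0, 0], [0, 0, 0], [0, 0, 0], [0, 0, 0]])

```text
clock: 6.9
position: [0.4999, 0.038, 0.0796]
eef_rot: [0.137, 0.991, 0.0, 0.001]
ft_force: [-0.4, -0.8, -0.4]
opening: 0.0
finger_force: 0.0
```

play_rows(dp=[[0, 0, 0.4], [0, 0, 0.1], [0, 0, 0.1], [0, 0, 0.1], [0, 0, 0.1], [0, 0, 0], [0, 0, 0], [0, 0, -0.2], [0, 0, -0.3], [0, 0, -0.3], [0, 0, 0], [0, 0, 0]], dr=[[0, 0, 0], [0, 0, 0], [0, 0, 0], [0, 0, 0], [0, 0, 0], [0, 0, 0], [0, 0, 0], [0, 0, 0], [0, 0, 0], [0, 0, 0], [0, 0, 0], [0, 0, 0]])

```text
clock: 8.1
position: [0.4999, 0.038, 0.0796]
eef_rot: [0.137, 0.991, 0.0, 0.0]
ft_force: [-0.8, -0.2, 0.6]
opening: 0.0001
finger_force: 0.0
```

```bash
python3 d.py 78 -105 100;python3 l.py s4
```

```text
now rem mm [ -34.7 -104.9] 79.58277327751314 delta units [-2.819 -0.04  -0.508] t 8.1 F [-0.83760117 -0.23136229  0.62666287] open 0.00010219004217359286
rem x in tool [-9.999e-01 -1.360e-02  9.000e-04]
```

View pics/s4.png

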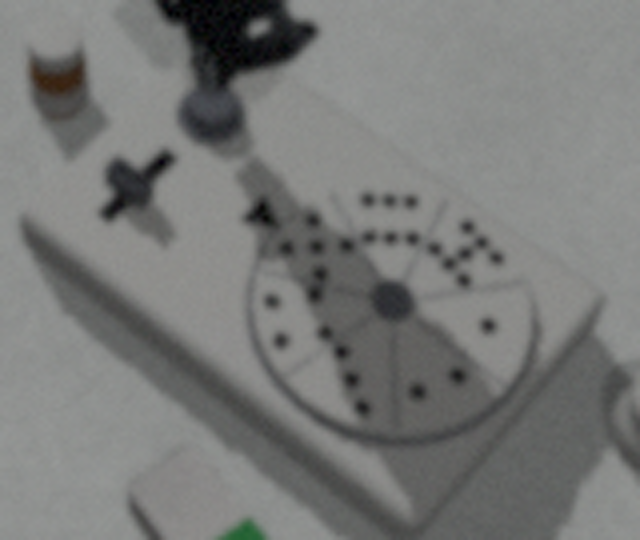

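Five dots in a cross pattern stand at the pointer, centred at crop (316,247). Next I'll go over to behind the lock slide.

play_rows(dp=[[0, 0, -0.3], [0, 0, -0.3], [-0.4, 0, 0], [-0.6, 0, 0], [-0.6, 0, 0], [-0.6, -0.02, 0], [-0.6, -0.02, 0], [0, 0, 0.3], [0, 0, 0.4], [0, 0, 0.3], [0, 0, 0], [0, 0, 0]], dr=[[0, 0, 0], [0, 0, 0], [0, 0, 0], [0, 0, 0], [0, 0, 0], [0, 0, 0], [0, 0, 0], [0, 0, 0], [0, 0, 0], [0, 0, 0], [0, 0, 0], [0, 0, -0.1]])

```text
clock: 9.35
position: [0.6064, 0.0062, 0.0633]
eef_rot: [0.13, 0.992, 0.0, -0.0]
ft_force: [0.1, -0.1, 0.3]
opening: -0.0001
finger_force: 0.0
```

```bash
python3 d.py 78 -105 54; python3 - <<'E'
from h import *
p,_=imaging.snapshot("scene"); c=p[120:240,195:355]
cv2.imwrite("pics/s5.png",cv2.resize(c,None,fx=4,fy=4,interpolation=cv2.INTER_CUBIC)[:,:,::-1])
E
```

```text
now rem mm [  76.4 -105.1] 63.31068559075192 delta units [-0.039  0.001  0.233] t 9.35 F [ 0.14468393 -0.08353316  0.28877251] open -6.0784373716553166e-05
rem x in tool [-9.996e-01 -2.850e-02 -7.000e-04]
```

View pics/s5.png

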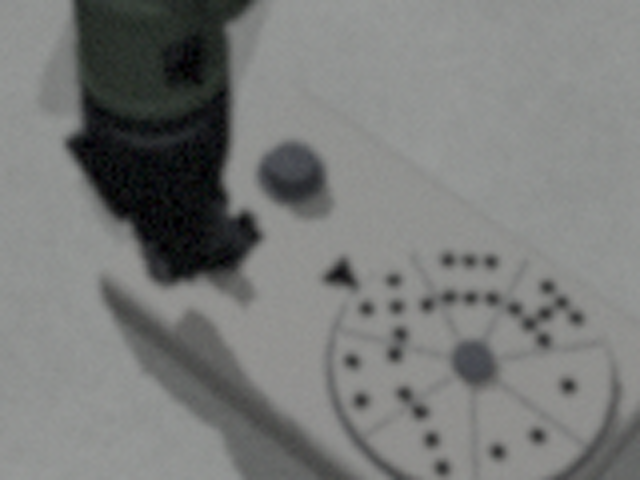

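The shut fingers stand behind the lock, no contact, and five is still at the pointer. I'll lower and push towards the button (tool +x).

play_rows(dp=[[0, 0, 0.12], [0, 0, 0.11], [0, 0, 0], [0.15, 0, 0], [0.15, 0, 0], [0.1, 0, 0], [0.1, 0, 0], [0.1, 0, 0], [0.1, 0, 0], [0.1, 0, 0], [0, 0, 0]], dr=[[0, 0, 0.2], [0, 0, 0], [0, 0, 0], [0, 0, 0], [0, 0, 0], [0, 0, 0], [0, 0, 0], [0, 0, 0], [0, 0, 0], [0, 0, 0], [0, 0, 0]])

```text
clock: 10.5
position: [0.5756, 0.0153, 0.0542]
eef_rot: [0.144, 0.99, 0.0, -0.0]
ft_force: [0.0, -1.2, -0.0]
opening: -0.0004
finger_force: 0.1
```

```bash
python3 d.py 38 -105 54
```

```text
now rem mm [  44.2 -105.1] 54.17890433473055 delta units [0.156 0.003 0.005] t 10.5 F [ 0.04619305 -1.20595727 -0.00927216] open -0.0004197517538293782
rem x in tool [-1.e+00  4.e-04 -9.e-04]
```

play_rows(dp=[[0.05, 0, 0], [0.05, 0, 0], [0.05, 0, 0], [0.05, 0, 0]], dr=[[0, 0, 0], [0, 0, 0], [0, 0, 0], [0, 0, 0]])

```text
clock: 10.9
position: [0.5708, 0.0168, 0.0544]
eef_rot: [0.144, 0.99, -0.0, 0.003]
ft_force: [8.7, -3.9, -5.8]
opening: 0.0
finger_force: 4.8
```

```bash
python3 d.py 38 -105 54
```

```text
now rem mm [  39.3 -105. ] 54.41851277236375 delta units [0.031 0.    0.01 ] t 10.9 F [ 8.69690859 -3.85285527 -5.78563972] open 3.982029446618969e-06
rem x in tool [-1.0e+00 -4.0e-04  5.6e-03]
```

play_rows(dp=[[0.04, 0, 0], [0.02, 0, 0], [0, 0, 0]], dr=[[0, 0, 0], [0, 0, 0], [0, 0, 0]])

```text
clock: 11.2
position: [0.5708, 0.0169, 0.0545]
eef_rot: [0.144, 0.99, -0.0, 0.005]
ft_force: [10.5, -6.1, -6.9]
opening: 0.0002
finger_force: 5.9
```

```bash
python3 d.py 38 -105 54
```

```text
now rem mm [  39.2 -105. ] 54.491782801335184 delta units [ 0.03  -0.     0.012] t 11.2 F [10.52051538 -6.07495034 -6.88151895] open 0.00023331607912255897
rem x in tool [-9.999e-01 -7.000e-04  1.020e-02]
```

Position is stalled and the force is rising, so the slide is against its stop. I'll back off, go up and clear away.

play_rows(dp=[[-0.1, 0, 0], [-0.3, 0, 0], [0, 0, 0], [0, 0, -0.5], [0, 0, -0.8], [0, 0, -0.8], [0, 0, -0.8], [-0.8, 0, -0.4], [-0.8, 0, 0], [-0.8, 0, 0], [-0.8, 0, 0], [0, 0, 0]], dr=[[0, 0, 0], [0, 0, 0], [0, 0, 0], [0, 0, 0], [0, 0, 0], [0, 0, 0], [0, 0, 0], [0, 0, 0], [0, 0, 0], [0, 0, 0], [0, 0, 0], [0, 0, 0]])

```text
clock: 12.4
position: [0.7067, -0.024, 0.1846]
eef_rot: [0.145, 0.989, 0.0, 0.0]
ft_force: [-0.3, 0.2, -0.0]
opening: -0.0
finger_force: 0.0
```

```bash
python3 d.py 38 -105 54; python3 - <<'E'
from h import *
p,_=imaging.snapshot("top"); c=p[110:290,100:340]
cv2.imwrite("pics/t6.png",cv2.resize(c,None,fx=3.3,fy=3.3,interpolation=cv2.INTER_CUBIC)[:,:,::-1])
x=np.load("pose.npy")
for rx in(20,45): 
    w=np.r_[R.from_euler('z',x[2]).apply([rx/1e3,-.105,0])[:2]+x[:2],.067]; u=proj("top",w); print(rx,[(u[0]-100+.35)*3.3,(u[1]-110+.35)*3.3])
E
```

```text
now rem mm [ 181.1 -105.4] 184.60237002767371 delta units [3.578 0.004 3.265] t 12.4 F [-0.27777835  0.18859627 -0.04818837] open -1.0154610256472916e-05
rem x in tool [-1.      0.0014  0.    ]
20 [np.float64(557.6362495417449), np.float64(332.17120025300846)]
45 [np.float64(568.068740523529), np.float64(297.63562955708164)]
```

View pics/t6.png

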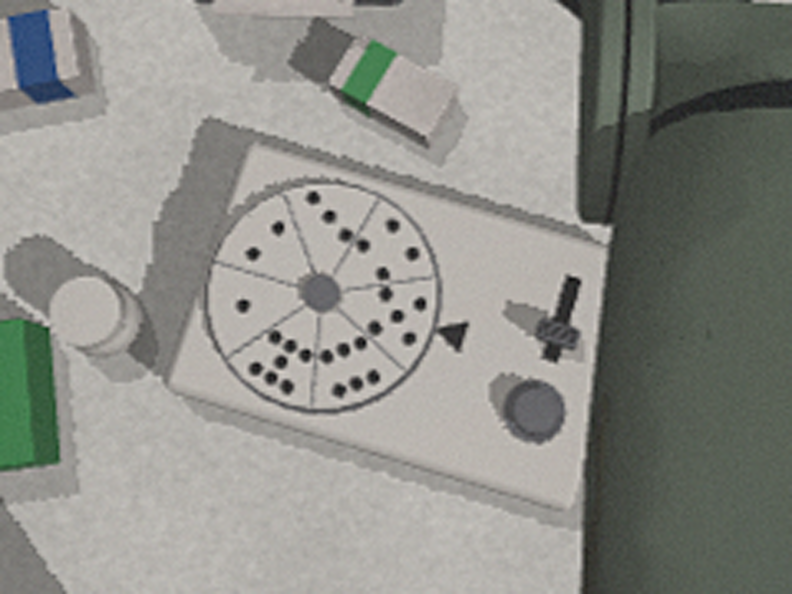

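The five-dot field stands at the pointer, with its centre dot at (398,316) and the pointer tip at (437,332). The lock block is at (558,332), where the home position projects to (558,332). The tool is clear of everything.

```bash
python3 -c "
from cell import arm;print(arm.sign_off())"
```

```text
the job is handed in; nothing more can be done
None
```

The job is handed in at about 12.5 s: four button presses put the five-dot field at the pointer, the lock slide was pushed against its stop, and the gripper was clear of everything at hand-in.

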